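# Lock the guarded trim knob of a calibration unit

## Robot

A 6-joint arm with a two-finger parallel gripper is mounted at the origin on a cart in front of the work surface, level with it; the furniture and walls round the work are solid. World frame = base frame: x ahead of the robot, y to its left, z up, the work surface at z = 0. Lengths are in m, angles in rad, forces in N, time in s.
With the tool pointing down it reaches from about 0.35 to 0.975 m from the base axis. Payload 4.9 kg.
Tool frame: the origin (TCP) lies midway between the tips of the shut fingers; the grasp point (between the pads) lies 19 mm behind it; z points along the fingers, x is the direction in which the jaws open and shut, and the axes are right-handed (so a half turn about z gives the same grasp; the last joint's range is limited). The gripper opens to 85 mm and grips with 20 to 120 N. Pads are 22 mm wide; open, the fingers measure 114 mm over their backs; the gripper's body (76 mm by 85 mm) begins 54 mm behind the grasp point. The pads swing forward as they close: fully open they stand 13 mm farther back than shut.
Start: joints at [-1.379, 0.053, 1.613, -0, 1.476, -0.119], TCP at [0.191, -0.595, 0.231] pointing down, gripper open.
Joint ranges: [-3.01, 3.01], [-1.01, 2.22], [0.06, 2.58], [-1.02, 4.17], [0.09, 2.62], [-3.14, 3.14]. Speed limits (rad/s): [2.57, 2.57, 3.14, 3.14, 3.14, 3.14].

## Interface

Orientations are given as a rotation vector (axis times angle).
In Python, from station import ctrl gives the robot as it stands.
- The arm moves only by the tool step_arm, never from a script. Its argument "increments" is text: rows parted by semicolons, each of 6 numbers parted by spaces: the shift along the tool's x, y, z as a fraction of full scale, then the turn, a rotation vector about the tool's x, y, z as a fraction of full scale. In form: x y z rx ry rz; .... A call has 1 to 12 rows; each row shifts and turns the commanded pose from where the row before left it, along the tool's axes as they then stand; what a row does not reach is not made up. Full scale, the value 1, is 0.025 m for a shift and 0.1 rad for a turn. A row lasts 1/12 s, in which the tool goes at most 41.7 mm and 7.16 degrees, less where a joint would pass 70% of its speed; a pose out of reach is approached as far as the arm can. A call with a number of a shift or a turn outside -1 to 1 is refused whole. A call with a gripper value outside its range is refused whole. "fingers" is the opening, from -1 (shut) to 1 (fully open), so that 0 is half open, set as the call begins (left out, the last holds). The fingers move at their own pace and stop on an object; "newtons" is the grip in N (left out, the last holds). Time passes only in rows, so rows that do not move let the fingers close. It gives the time, the measured TCP pose, the force and the opening at its end, in the units of the state.
- ctrl.get_obs(): the state, without advancing time (a new reading comes with each control period).
- ctrl.get_image(name): name is "side" or "top" or "wrist"; returns a dict with "pixels" (400x640x3 uint8, red, green, blue), "intrinsics" (3x3 intrinsics, pixels), "eye" and "orientation" of the camera in the world. Camera axes: x right, y down, z forward; pixel columns grow to the right and rows downward; lengths in m; the calibration is good to about 2 mm. A picture is of the moment at which its call begins. There is no depth.
- ctrl.finish_job(): hands the job in, once; it reports no verdict.
The state is a dict: "t": time; "q": joint angles; "dq": joint speeds; "effort": joint torques, N m; "tool_pos": TCP position; "tool_rot": TCP orientation; "contact_force": force on the tool from outside, world axes, zero at the start; "wrist_torque": the same for the moment, N m; "opening": finger opening in m.
Only numpy, scipy, OpenCV 4.12 (cv2) and the standard library are available. Lean on these libraries where they do the work, as an engineer would, in place of code of your own. Each camera call takes 0.05 s, during which the arm holds its last target.

## Task

On the calibration unit, lift the sprung flip cover until its own prop stay holds it open. Then press the trim knob lightly and turn it until it drops fully home into its locking notch. Never press or twist it hard, leave the cover propped open, and do not disturb the other things on the bench.

Things in the scene. Friction and masses are not known exactly. Their poses are not given: they have to be found in the camera images.
- cal_unit: grey instrument case, 140 (x) by 180 (y) mm, fixed. Origin: centre of its underside; -x is its front, y its left, z up. Panel 28 mm above the bench; on it the knob stands in a well: side cheeks 152 mm apart inside, tops at 80 mm; back wall 73 mm behind the knob axis; front sill 45 mm in front of it, top at 43 mm. Outside the left cheek a rail carries the prop stay (to 98 mm left of the knob axis).
- guard_cover: flip cover over the well: clear plate 160 mm wide, reaching 110 mm from its hinge at the back, inside skirt 13 mm deep at the front edge. Origin on the hinge axis; y: hinge axis; z: plate's outer normal, its angle from vertical is the opening (0 shut, stop 2.3 rad); it swings up and away from the robot. A spring always shuts it: about 1 N at the finger bar when shut, 2 N when open.
- cover_hinge (a point): point on the hinge axis in the cover's middle, at the back of the well, 84 mm above the bench, 66 mm behind the knob axis. The hinge axis is the unit's y axis.
- cover_bar (a point): centre of the cover's round metal finger bar: 12 mm diameter, 20 mm long along the hinge axis, 133 mm from the hinge axis, on a neck 10 mm wide; bar centre 23 mm ahead of the plate's edge, 84 mm above the bench when shut. Pinched on its two end faces from above, it can turn between the fingers as the cover swings. A lamp hangs 0.74 m above the bench over the unit: keep the hand low.
- stay_foot (a point): foot of the prop stay, a steel rod 75 mm long hinged to the cover's left edge 40 mm from the cover's hinge. As the cover rises the foot slides back along the rail; once the cover is open 1.92 rad or more it drops behind the rail's tooth by itself, and holds the cover at about 1.85 rad when that is let down again. Needs no touching.
- knob_top (a point): centre of the top of the black fluted trim knob: 38 mm diameter (skirt 41 mm), top 79 mm above the bench when proud and 74 mm when home, skirt's lower edge 34 mm below the top. Grip it from above across its diameter, on its upper 25 mm. It turns on a vertical axis and slides along it.
- trim_turn: the knob's spindle, which turns and carries the knob: origin on the knob axis on the panel, z up; its -x axis is the direction of the white pointer mark on the knob. A key under the knob rides on the collar; nothing outside shows where the key sits relative to the pointer.
- trim_press (a joint): how far the knob has gone down, m: 0 proud (key standing on the collar), 0.005 fully home. Drag 1.5 N either way, no spring: the knob stays where it is left. Away from the notch the key stands on the collar's face and the knob cannot go down.
- trim_collar: fixed steel collar round the spindle under the knob, with one notch 7.5 mm wide for the 5 mm key, 13 mm from the axis: the key can drop within about 0.2 rad of turn. The notch is met 0.35 to 1.41 rad clockwise (from above) of the start (end stops 0.2 rad back, 2 rad on). Press 3 to 10 N while turning; the key's force on the collar, downward or against the notch's sides, must stay below 25 N.
- screwdriver_small: small screwdriver with a round handle, 14 x 137 x 15 mm, lying along the left side of the unit (y along it); leave alone
- tip_tin: round tin, diameter 56 mm, 32 mm high, behind the unit; leave alone
- esd_brush: flat black bench brush 28 x 143 x 15 mm, right front of the unit; leave alone
- tape_roll: black roll of tape lying flat, diameter 60 mm, 20 mm high, right of the unit; leave alone
- marker: marker pen 16 x 136 x 17 mm, right of the unit near the bench edge; leave alone

How it is judged:
By the outcome, as a careful person would: the job done as asked, in the order asked, and still so for the second after the job is handed in, with the robot touching nothing.
It also fails if it takes over 70 s, if anything falls off the work surface, if the arm or the gripper's body presses on something with over 40 N, if the wrist force passes 120 N, or if a joint passes its speed limit or range.

## Working session

There is one attempt and no reset: what is moved stays moved. The work goes in short steps, Python scripts to look and compute and a tool call to move; the robot and the scene stay as the last step left them, time stands still between calls to the robot, and variables do not carry over. Pictures are saved under pics/ and viewed, and the job is handed in when it is done.

Besides the shell and the picture viewer there is one more tool, called after ">>>" by a JSON object that holds its "fn" and its "kwargs". step_arm: Moves the arm, as the interface text tells. Shift numbers are shares of 0.025 m and turn numbers shares of 0.1 rad, none past 1 either way. Its arguments: {"type":"object","properties":{"increments":{"type":"string"},"fingers":{"type":"number"},"newtons":{"type":"number"}},"required":["increments"]}

```bash
mkdir -p pics; ls
cat > h.py <<'E'
import numpy as np, cv2
from station import ctrl
from scipy.spatial.transform import Rotation as R
def snap(n,f):
    im=ctrl.get_image(n); cv2.imwrite('pics/'+f,im['pixels'][:,:,::-1]); return im
def ray(im,u,v):
    K=np.array(im['intrinsics']); o=np.array(im['orientation'])
    M=o if o.shape==(3,3) else R.from_rotvec(o).as_matrix()
    return np.array(im['eye']), M@np.linalg.inv(K)@np.array([u,v,1.])
def atz(im,u,v,z):
    e,d=ray(im,u,v); return e+d*(z-e[2])/d[2]
def proj(im,p):
    K=np.array(im['intrinsics']); o=np.array(im['orientation'])
    M=o if o.shape==(3,3) else R.from_rotvec(o).as_matrix()
    c=K@(M.T@(np.asarray(p)-im['eye'])); return c[:2]/c[2]
E
python3 - <<'E'
from h import *
import pickle
for n in ['side','top','wrist']:
    im=snap(n,n+'0.png'); pickle.dump(im,open(n+'0.pkl','wb')); print(n,im['eye'],im['orientation'],im['intrinsics'])
print(ctrl.get_obs())
E
```

```text
pics
side [0.47116855 0.90690977 0.44604897] [-0.17148079  2.54686303 -1.73223797] [[420.89310439   0.         323.99515715]
 [  0.         420.89310439 190.3168006 ]
 [  0.           0.           1.        ]]
top [ 0.44107491 -0.03067232  1.04352282] [-2.13424977  2.17535249 -0.17347057] [[457.5232045    0.         330.90348243]
 [  0.         457.5232045  195.77071036]
 [  0.           0.           1.        ]]
wrist [ 0.2554978  -0.57263171  0.37282112] [ 2.35841868 -1.71853883 -0.23279402] [[281.54889768   0.         319.50603685]
 [  0.         281.54889768 197.25173761]
 [  0.           0.           1.        ]]
{'t': 0.15, 'q': array([-1.37899630e+00,  5.32484302e-02,  1.61399977e+00, -1.56023423e-05,
        1.47601534e+00, -1.19014373e-01]), 'dq': array([-0.00166161, -0.00306072, -0.00364779,  0.00060646,  0.00056408,
        0.00033518]), 'effort': array([ 1.27529751e-03, -3.94241166e+01, -3.70722914e+01, -2.04827131e-05,
        4.66262485e-03, -3.01205171e-05]), 'tool_pos': array([ 0.19103795, -0.59456234,  0.230306  ]), 'tool_rot': array([-2.53760078e+00,  1.85016409e+00,  1.93809160e-03]), 'contact_force': array([-0.0661819 , -0.38545819, -0.24418542]), 'wrist_torque': array([ 0.02225896, -0.02156722,  0.02778025]), 'opening': 0.08535905342734458}
```

View pics/top0.png

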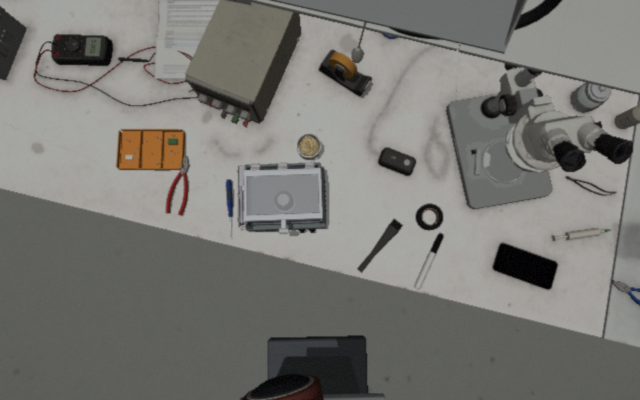

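View pics/side0.png

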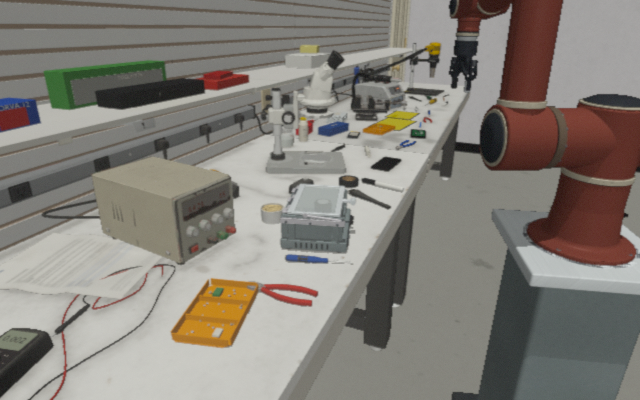

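Run:
```python
import cv2
a=cv2.imread('pics/top0.png')[150:250,220:350]; cv2.imwrite('pics/topz.png',cv2.resize(a,None,fx=6,fy=6,interpolation=cv2.INTER_CUBIC))
a=cv2.imread('pics/side0.png')[170:270,255:375]; cv2.imwrite('pics/sidez.png',cv2.resize(a,None,fx=6,fy=6,interpolation=cv2.INTER_CUBIC))
```

```text
(no output)
```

View pics/topz.png

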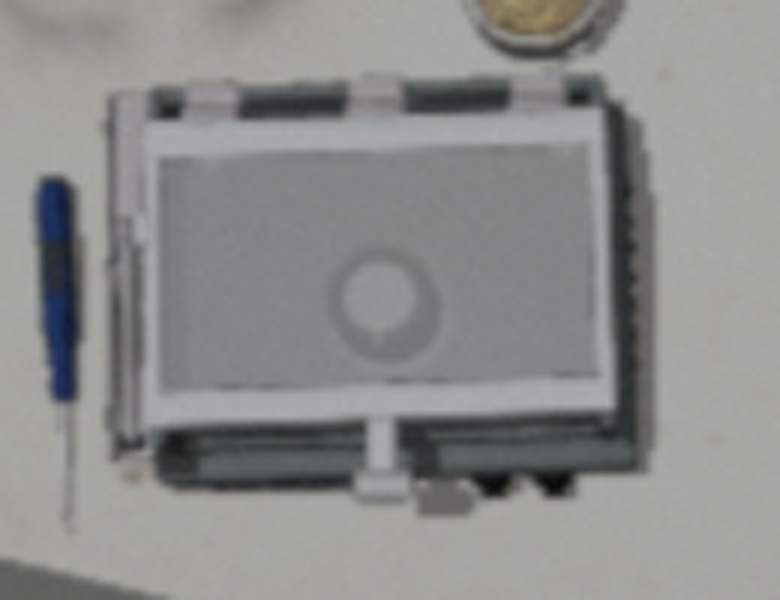

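View pics/sidez.png

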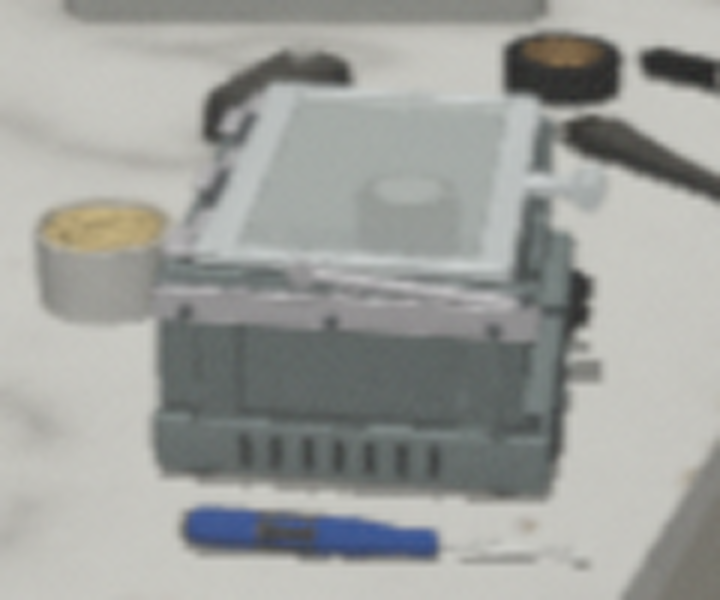

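View pics/wrist0.png

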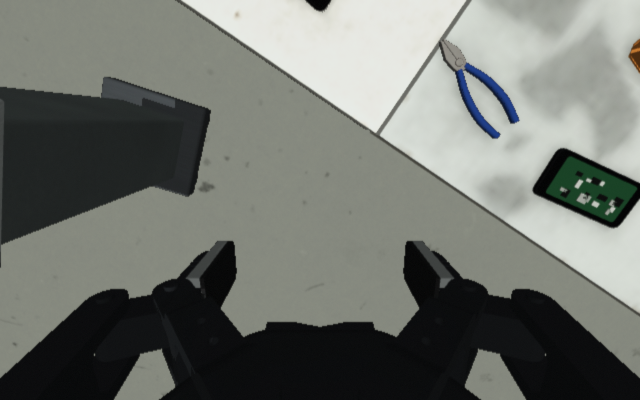

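Run:
```python
from h import *
import pickle
T=pickle.load(open('top0.pkl','rb'));S=pickle.load(open('side0.pkl','rb'))
t=lambda a,b,z:atz(T,220+a/6,150+b/6,z).round(4)
s=lambda a,b,z:atz(S,255+a/6,170+b/6,z).round(4)
print('bar',t(383,485,.084),s(593,188,.084))
print('knob',t(380,295,.079),s(407,190,.079))
print('hinge',t(375,97,.086))
print('barrels L,R',t(213,97,.086),t(537,92,.086))
print('plate corners fl fr bl br',t(150,422,.086),t(615,410,.086),t(148,120,.086),t(603,110,.086))
print('rail bl/fl',t(115,92,.06),t(118,455,.06))
for p in [(.19,-.595,.23)]: print(proj(T,p))
```

```text
bar [0.5072 0.0513 0.084 ] [0.5056 0.0538 0.084 ]
knob [0.5748 0.0524 0.079 ] [0.5741 0.0549 0.079 ]
hinge [0.6448 0.0532 0.086 ]
barrels L,R [0.6458 0.1106 0.086 ] [ 0.6457 -0.0043  0.086 ]
plate corners fl fr bl br [0.5305 0.1321 0.086 ] [ 0.5317 -0.03    0.086 ] [0.6379 0.1335 0.086 ] [ 0.6387 -0.0277  0.086 ]
rail bl/fl [0.6538 0.1501 0.06  ] [0.5213 0.1479 0.06  ]
[657.35867593 404.00710818]
```

>>> {"fn": "step_arm", "kwargs": {"increments": "-0.74 -0.71 0 0 0 0;-0.74 -0.71 0 0 0 0;-0.74 -0.71 0 0 0 0;-0.74 -0.71 0 0 0 0;-0.74 -0.71 0 0 0 0;-0.74 -0.71 0 0 0 0;-0.74 -0.71 0 0 0 0;-0.74 -0.71 0 0 0 0;-0.74 -0.71 0 0 0 0;-0.74 -0.71 0 0 0 0;-0.74 -0.71 0 0 0 0;-0.74 -0.71 0 0 0 0"}}

```text
t: 1.15
tool_pos: [0.3262, -0.3172, 0.2309]
tool_rot: [-2.538, 1.851, 0.001]
contact_force: [0.5, 0.3, -0.4]
opening: 0.0852
```

>>> {"fn": "step_arm", "kwargs": {"increments": "-0.74 -0.71 0 0 0 0;-0.74 -0.71 0 0 0 0;-0.74 -0.71 0 0 0 0;-0.74 -0.71 0 0 0 0;-0.74 -0.71 0 0 0 0;-0.74 -0.71 0 0 0 0;-0.74 -0.71 0 0 0 0;-0.74 -0.71 0 0 0 0;-0.74 -0.71 0 0 0 0;-0.74 -0.71 0 0 0 0;-0.74 -0.71 0 0 0 0;-0.74 -0.71 0 0 0 0"}}

```text
t: 2.15
tool_pos: [0.4611, -0.0407, 0.231]
tool_rot: [2.538, -1.851, -0.0]
contact_force: [0.2, -0.9, 0.3]
opening: 0.0854
```

>>> {"fn": "step_arm", "kwargs": {"increments": "0 0 0 0 0 -1;0 0 0 0 0 -1;0 0 0 0 0 -1;0 0 0 0 0 -1;0 0 0 0 0 -1;0 0 0 0 0 -1;0 0 0 0 0 -1;0 0 0 0 0 -1;0 0 0 0 0 -1;0 0 0 0 0 -1;0 0 0 0 0 -1;0 0 0 0 0 -1"}}

```text
t: 3.15
tool_pos: [0.4607, -0.042, 0.2309]
tool_rot: [-3.14, 0.087, 0.001]
contact_force: [0.5, 0.3, -0.3]
opening: 0.0856
```

>>> {"fn": "step_arm", "kwargs": {"increments": "0 0 0 0 0 -1;0 0 0 0 0 -1;0 0 0 0 0 -1;0 0 0 0 0 -1;0 0 0 0 0 -1;0 0 0 0 0 -1;0 0 0 0 0 -1;0 0 0 0 0 -1;0 0 0 0 0 -1;0 0 0 0 0 -1;0 0 0 0 0 -1;0 0 0 0 0 -1"}}

```text
t: 4.15
tool_pos: [0.4607, -0.042, 0.2309]
tool_rot: [-2.64, -1.702, 0.001]
contact_force: [0.7, 0.1, 0.6]
opening: 0.0858
```

>>> {"fn": "step_arm", "kwargs": {"increments": "0 0 0 0 0 -1;0 0 0 0 0 -1;0 0 0 0 0 -1;0 0 0 0 0 -1;0 0 0 0 0 -0.3;0 0 0 0 0 0", "fingers": -0.1}}

```text
t: 4.65
tool_pos: [0.4607, -0.042, 0.2309]
tool_rot: [-2.221, -2.221, 0.0]
contact_force: [-0.1, -0.3, 0.4]
opening: 0.038
```

```bash
cat >> h.py <<'E'
def st(tgt=None):
    o=ctrl.get_obs(); M=R.from_rotvec(o['tool_rot']).as_matrix()
    print('t',o['t'],'p',o['tool_pos'].round(4),'x',M[:,0].round(3),'z',M[:,2].round(3),'F',o['contact_force'].round(1),'T',o['wrist_torque'].round(2),'op',round(o['opening'],4),'q',o['q'].round(2))
    if tgt is not None: print('tool delta units',(M.T@(np.array(tgt)-o['tool_pos'])/.025).round(3))
E
python3 - <<'E'
from h import *
import pickle
im=snap('wrist','w1.png'); pickle.dump(im,open('w1.pkl','wb'))
st((.5065,.0525,.115))
E
```

```text
t 4.7 p [ 0.4607 -0.042   0.231 ] x [0.002 1.    0.   ] z [-0.001  0.    -1.   ] F [-0.2 -0.3  0.6] T [0.05 0.   0.05] op 0.0386 q [-0.25 -0.35  1.98  0.    1.52 -1.82]
tool delta units [3.782 1.827 4.639]
```

View pics/w1.png

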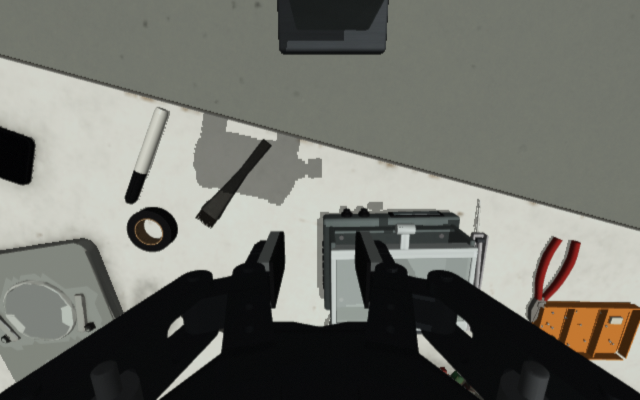

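Run:
```python
from h import *
import pickle
a=cv2.imread('pics/w1.png')[190:340,310:500]; cv2.imwrite('pics/w1z.png',cv2.resize(a,None,fx=4,fy=4,interpolation=cv2.INTER_CUBIC))
im=pickle.load(open('w1.pkl','rb')); print(im['eye'],atz(im,407,230,.084), proj(im,(.5065,.0525,.084)))
```

```text
[ 0.39485959 -0.04026077  0.37362006] [0.51147918 0.05619023 0.084     ] [404.00775713 225.76140681]
```

View pics/w1z.png

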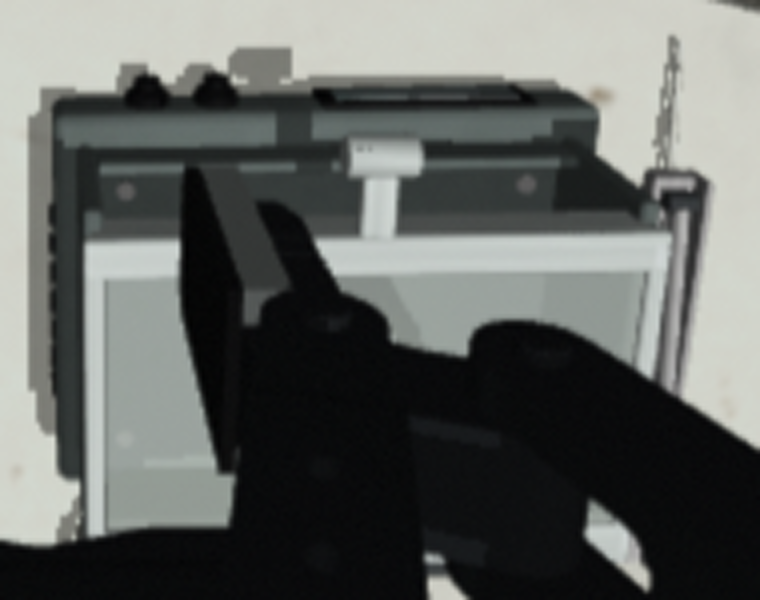

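>>> {"fn": "step_arm", "kwargs": {"increments": "0.76 0.37 0.4 0 0 0;0.76 0.37 0.4 0 0 0;0.76 0.37 0.4 0 0 0;0.76 0.36 0.4 0 0 0;0.74 0.36 0.4 0 0 0;0 0 0.5 0 0 0;0 0 0 0 0 0"}}

```text
t: 5.28
tool_pos: [0.505, 0.053, 0.1655]
tool_rot: [-2.218, -2.219, 0.006]
contact_force: [-1.1, -0.5, -0.8]
opening: 0.0384
```

Run:
```python
from h import *
import pickle
im=snap('wrist','w2.png'); pickle.dump(im,open('w2.pkl','wb'))
st((.5065,.0525,.074))
print(proj(im,(.5065,.0525,.084)))
```

```text
t 5.3333 p [0.5054 0.0524 0.1668] x [ 0.001  1.    -0.   ] z [-0.004 -0.    -1.   ] F [ 0.2 -0.5  0.6] T [-0.   -0.01 -0.  ] op 0.0382 q [-0.04 -0.18  1.94 -0.    1.38 -1.61]
tool delta units [0.006 0.061 3.712]
[316.85590994 204.74758436]
```

View pics/w2.png

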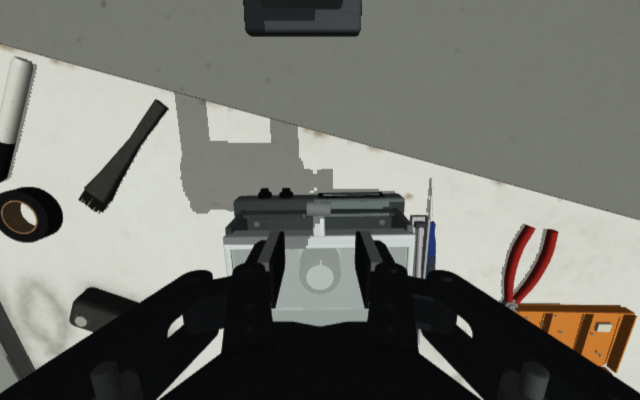

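Run:
```python
from h import *
import pickle
a=cv2.imread('pics/w2.png')[180:310,220:440]; cv2.imwrite('pics/w2z.png',cv2.resize(a,None,fx=3.6,fy=3.6,interpolation=cv2.INTER_CUBIC))
```

```text
(no output)
```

View pics/w2z.png

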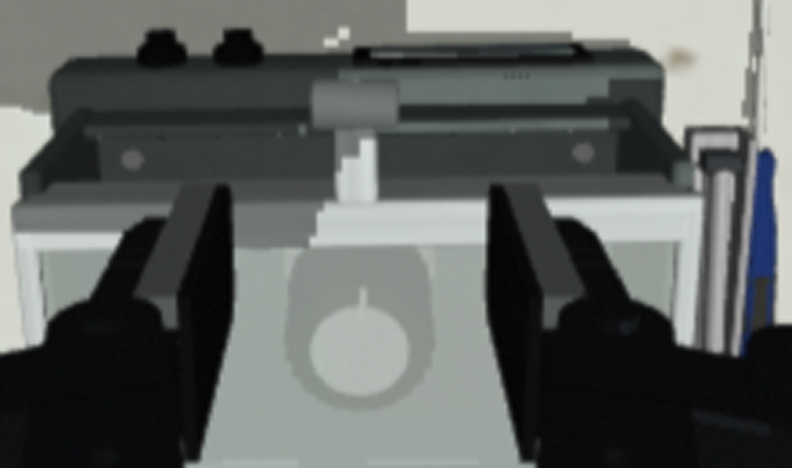

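Run:
```python
from h import *
import pickle
a=pickle.load(open('w1.pkl','rb'));b=pickle.load(open('w2.pkl','rb'));T=pickle.load(open('top0.pkl','rb'));S=pickle.load(open('side0.pkl','rb'))
print(atz(a,406.2,229.2,.084),atz(b,318.6,209.2,.084),atz(b,320,277,.079))
def tri(L):
    A=np.zeros((3,3));y=np.zeros(3)
    for im,u,v in L:
        e,d=ray(im,u,v);d/=np.linalg.norm(d);P=np.eye(3)-np.outer(d,d);A+=P;y+=P@e
    return np.linalg.solve(A,y)
print(tri([(a,406.2,229.2),(b,318.6,209.2),(T,283.8,230.8),(S,353.8,201.3)]),tri([(T,283.8,230.8),(S,353.8,201.3)]))
```

```text
[0.51053611 0.05523237 0.084     ] [0.51037684 0.05394964 0.084     ] [0.57680188 0.05519774 0.079     ]
[0.50805966 0.05338406 0.08535416] [0.50654026 0.05144566 0.08312077]
```

>>> {"fn": "step_arm", "kwargs": {"increments": "0.04 0.14 0.6 0 0 0;0 0 0.6 0 0 0;0 0 0.6 0 0 0;0 0 0.6 0 0 0;0 0 0.6 0 0 0;0 0 0.5 0 0 0;0 0 0.3 0 0 0;0 0 0 0 0 0"}}

```text
t: 6.0
tool_pos: [0.509, 0.0529, 0.0722]
tool_rot: [-2.222, -2.218, 0.003]
contact_force: [0.2, -1.0, 0.1]
opening: 0.0382
```

Run:
```python
from h import *
import pickle
im=snap('wrist','w3.png');im=snap('side','s3.png')
st((.509,.0535,.073))
a=cv2.imread('pics/w3.png')[130:330,180:460]; b=cv2.imread('pics/s3.png')[120:270,255:425]
cv2.imwrite('pics/z3.png',np.hstack([cv2.resize(a,(420,300),interpolation=cv2.INTER_CUBIC),cv2.resize(b,(340,300),interpolation=cv2.INTER_CUBIC)]))
```

```text
t 6.1 p [0.5105 0.0531 0.0743] x [ 0.001  1.    -0.   ] z [ 0. -0. -1.] F [-0.1 -0.1  0.1] T [-0.    0.   -0.01] op 0.0384 q [-0.04 -0.06  2.   -0.    1.2  -1.61]
tool delta units [ 0.015 -0.062  0.051]
```

View pics/z3.png

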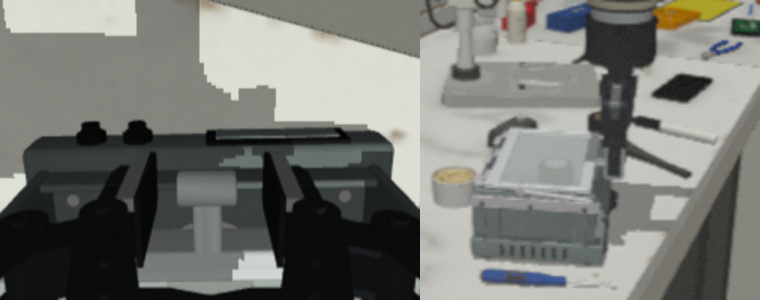

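>>> {"fn": "step_arm", "kwargs": {"increments": "0 0 0 0 0 0;0 0 0 0 0 0;0 0 0 0 0 0;0 0 0 0 0 0;0 0 0 0 0 0;0 0 0 0 0 0", "fingers": -1, "newtons": 25}}

```text
t: 6.6
tool_pos: [0.5112, 0.0519, 0.0751]
tool_rot: [2.219, 2.218, -0.002]
contact_force: [-0.2, -6.0, 1.4]
opening: 0.0193
```

Run:
```python
from h import *
st()
# arc rows
r=.133
th=0;n=24
import numpy as np
ths=np.linspace(0,1.98,25)
X=.133*(1-np.cos(ths));Z=.133*np.sin(ths)
print(np.c_[ths[1:],np.diff(X)/.025,-np.diff(Z)/.025].round(2).tolist())
im=snap('wrist','w4.png')
```

```text
t 6.6 p [0.5112 0.0519 0.0751] x [ 0.     1.    -0.004] z [ 0.002 -0.004 -1.   ] F [-0.2 -6.   1.4] T [-0.84  0.06  0.04] op 0.0193 q [-0.04 -0.06  2.   -0.    1.2  -1.61]
[[0.08, 0.02, -0.44], [0.16, 0.05, -0.44], [0.25, 0.09, -0.43], [0.33, 0.12, -0.42], [0.41, 0.16, -0.41], [0.5, 0.19, -0.39], [0.58, 0.22, -0.38], [0.66, 0.25, -0.36], [0.74, 0.28, -0.34], [0.82, 0.31, -0.31], [0.91, 0.33, -0.28], [0.99, 0.36, -0.26], [1.07, 0.38, -0.23], [1.16, 0.39, -0.19], [1.24, 0.41, -0.16], [1.32, 0.42, -0.13], [1.4, 0.43, -0.09], [1.48, 0.44, -0.06], [1.57, 0.44, -0.02], [1.65, 0.44, 0.02], [1.73, 0.44, 0.05], [1.82, 0.43, 0.09], [1.9, 0.42, 0.12], [1.98, 0.41, 0.16]]
```

View pics/w4.png

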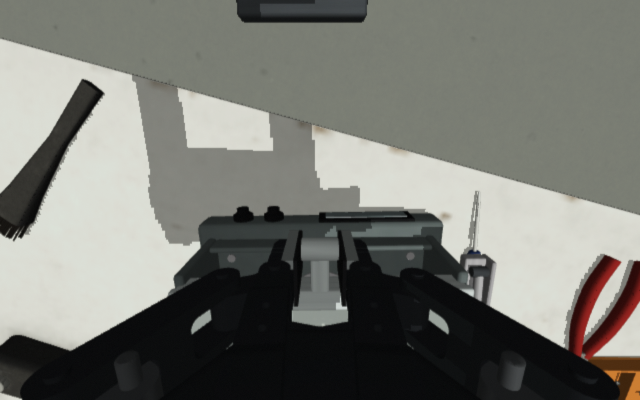

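>>> {"fn": "step_arm", "kwargs": {"increments": "-0.03 0.02 -0.44 0 0 0;-0.02 0.05 -0.44 0 0 0;0 0.09 -0.43 0 0 0;0 0.12 -0.42 0 0 0;0 0.16 -0.41 0 0 0;0 0.19 -0.39 0 0 0;0 0.22 -0.38 0 0 0;0 0.25 -0.36 0 0 0"}}

```text
t: 7.32
tool_pos: [0.5377, 0.0523, 0.1561]
tool_rot: [-2.221, -2.22, 0.002]
contact_force: [1.5, -1.2, -4.4]
opening: 0.0189
```

Run:
```python
from h import *
st((.641-.133*np.cos(.66),.053,.074+.133*np.sin(.66)))
im=snap('side','s5.png')
```

```text
t 7.3167 p [0.5377 0.0523 0.1561] x [0.001 1.    0.   ] z [-0.001  0.    -1.   ] F [ 1.5 -1.2 -4.4] T [-0.25 -0.08  0.05] op 0.0189 q [-0.04 -0.09  1.88  0.    1.35 -1.61]
tool delta units [ 0.03  -0.072  0.022]
```

View pics/s5.png

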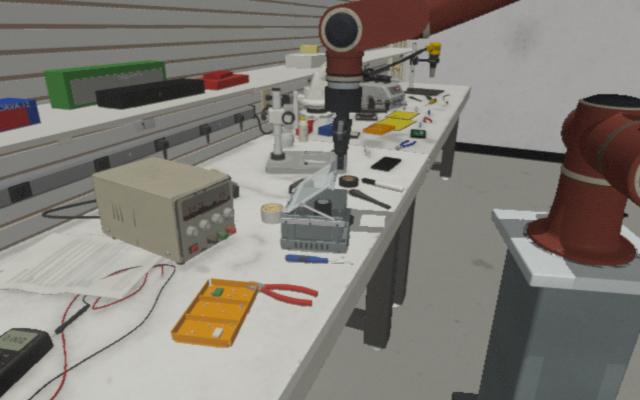

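Cover is rising in the grip (plate edge near pixel (335,170) in the side view). Forces are small, so I'll continue.

>>> {"fn": "step_arm", "kwargs": {"increments": "0 0.28 -0.34 0 0 0;0 0.31 -0.31 0 0 0;0 0.33 -0.28 0 0 0;0 0.36 -0.26 0 0 0;0 0.38 -0.23 0 0 0;0 0.39 -0.19 0 0 0;0 0.41 -0.16 0 0 0;0 0.42 -0.13 0 0 0"}}

```text
t: 8.03
tool_pos: [0.61, 0.0533, 0.2037]
tool_rot: [-2.22, -2.219, -0.001]
contact_force: [-2.1, 2.2, -0.8]
opening: 0.0191
```

Run:
```python
from h import *
st((.641-.133*np.cos(1.32),.053,.074+.133*np.sin(1.32)))
```

```text
t 8.0333 p [0.61   0.0533 0.2037] x [0.    1.    0.002] z [-0.002  0.002 -1.   ] F [-2.1  2.2 -0.8] T [0.41 0.62 0.01] op 0.0191 q [-0.04  0.04  1.67  0.    1.43 -1.61]
tool delta units [-0.011 -0.082  0.035]
```

>>> {"fn": "step_arm", "kwargs": {"increments": "0 0.43 -0.09 0 0 0;0 0.44 -0.06 0 0 0;0 0.44 -0.02 0 0 0;0 0.44 0.02 0 0 0;0 0.44 0.05 0 0 0;0 0.43 0.09 0 0 0"}}

```text
t: 8.53
tool_pos: [0.6765, 0.0543, 0.2052]
tool_rot: [-2.22, -2.22, -0.006]
contact_force: [-2.1, 4.4, 3.1]
opening: 0.0189
```

Run:
```python
from h import *
st((.641-.133*np.cos(1.82),.053,.074+.133*np.sin(1.82)))
im=snap('side','s6.png')
a=cv2.imread('pics/s6.png')[70:270,235:435]
cv2.imwrite('pics/s6z.png',cv2.resize(a,(600,600),interpolation=cv2.INTER_CUBIC))
```

```text
t 8.5333 p [0.6765 0.0543 0.2052] x [-0.     1.     0.004] z [ 0.001  0.004 -1.   ] F [-2.1  4.4  3.1] T [0.85 0.51 0.04] op 0.0189 q [-0.03  0.19  1.51  0.    1.44 -1.6 ]
tool delta units [-0.052 -0.108  0.092]
```

View pics/s6z.png

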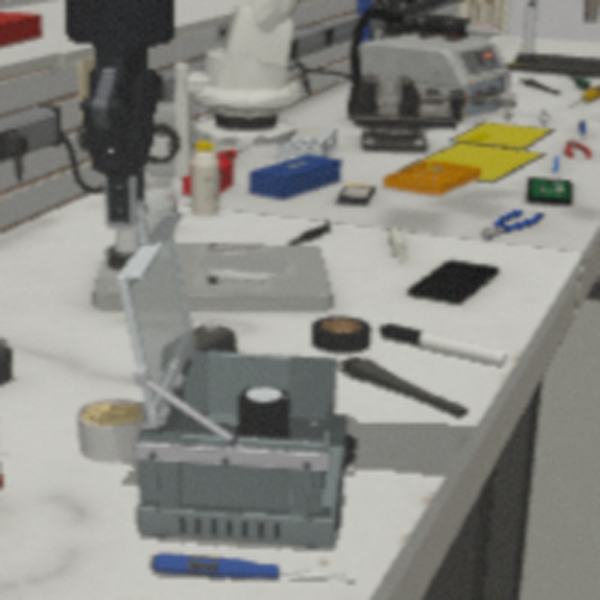

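>>> {"fn": "step_arm", "kwargs": {"increments": "0.03 0.42 0.12 0 0 0;0.03 0.41 0.16 0 0 0;0 0.37 0.2 0 0 0;0 0 0 0 0 0;0 0 0 0 0 0"}}

```text
t: 9.0
tool_pos: [0.7077, 0.0548, 0.1941]
tool_rot: [2.221, 2.22, 0.008]
contact_force: [-0.1, 1.9, 5.0]
opening: 0.0185
```

Run:
```python
from h import *
st((.641-.133*np.cos(2.05),.053,.074+.133*np.sin(2.05)))
im=snap('side','s7.png')
a=cv2.imread('pics/s7.png')[100:270,235:405]
cv2.imwrite('pics/s7z.png',cv2.resize(a,(600,600),interpolation=cv2.INTER_CUBIC))
```

```text
t 9.0 p [0.7077 0.0548 0.1941] x [0.    1.    0.003] z [ 0.005  0.003 -1.   ] F [-0.1  1.9  5. ] T [ 0.52  0.11 -0.04] op 0.0185 q [-0.03  0.27  1.44  0.    1.43 -1.6 ]
tool delta units [-0.074 -0.216  0.084]
```

View pics/s7z.png

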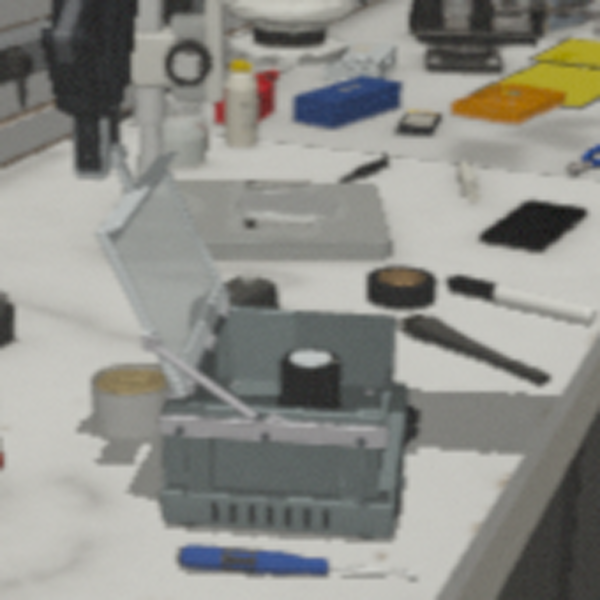

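>>> {"fn": "step_arm", "kwargs": {"increments": "0 -0.28 -0.13 0 0 0;0 -0.28 -0.11 0 0 0;0 -0.28 -0.09 0 0 0;0 -0.25 -0.06 0 0 0;0 0 0 0 0 0;0 0 0 0 0 0"}}

```text
t: 9.55
tool_pos: [0.6811, 0.0541, 0.2038]
tool_rot: [2.218, 2.216, 0.013]
contact_force: [7.8, 2.8, 1.9]
opening: 0.0187
```

Run:
```python
from h import *
st((.641-.133*np.cos(1.85),.053,.074+.133*np.sin(1.85)))
im=snap('side','s8.png')
a=cv2.imread('pics/s8.png')[100:270,235:405]
cv2.imwrite('pics/s8z.png',cv2.resize(a,(600,600),interpolation=cv2.INTER_CUBIC))
```

```text
t 9.55 p [0.6811 0.0541 0.2038] x [0.001 1.    0.001] z [ 0.01   0.001 -1.   ] F [7.8 2.8 1.9] T [ 0.44 -1.42 -0.04] op 0.0187 q [-0.03  0.2   1.5   0.    1.43 -1.6 ]
tool delta units [-0.045 -0.139  0.077]
```

View pics/s8z.png

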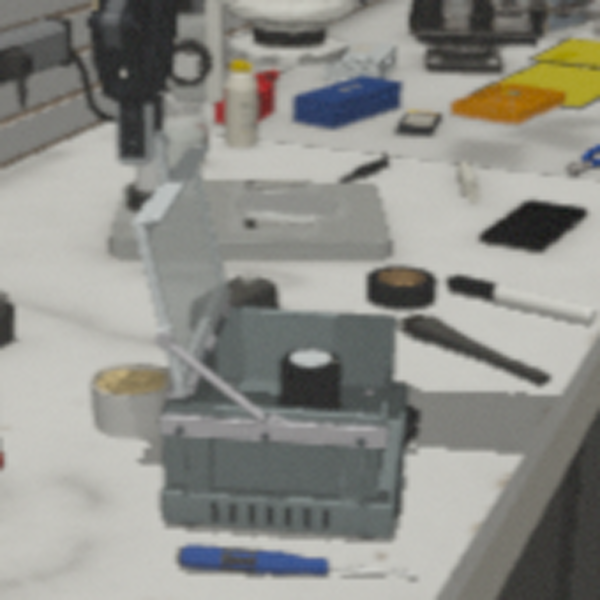

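>>> {"fn": "step_arm", "kwargs": {"increments": "0 0.08 0 0 0 0;0 0 0 0 0 0;0 0 0 0 0 0;0 0 0 0 0 0;0 0 0 0 0 0", "fingers": -0.1}}

```text
t: 10.02
tool_pos: [0.6795, 0.0534, 0.2003]
tool_rot: [-2.222, -2.22, 0.002]
contact_force: [-0.0, -0.3, -0.6]
opening: 0.0383
```

>>> {"fn": "step_arm", "kwargs": {"increments": "0 0 -0.4 0 0 0;0 0 -0.7 0 0 0;0 0 -0.7 0 0 0;0 0 -0.6 0 0 0;0 0 0 0 0 0"}}

```text
t: 10.43
tool_pos: [0.6819, 0.0535, 0.2667]
tool_rot: [2.218, 2.217, 0.008]
contact_force: [-0.1, 0.4, 1.1]
opening: 0.0387
```

Run:
```python
from h import *
st()
im=snap('side','s9.png')
a=cv2.imread('pics/s9.png')[100:270,235:405]
cv2.imwrite('pics/s9z.png',cv2.resize(a,(600,600),interpolation=cv2.INTER_CUBIC))
```

```text
t 10.4333 p [0.6819 0.0535 0.2667] x [ 0.001  1.    -0.   ] z [ 0.008 -0.    -1.   ] F [-0.1  0.4  1.1] T [-0.01 -0.06  0.01] op 0.0387 q [-0.03  0.17  1.43 -0.    1.54 -1.6 ]
```

View pics/s9z.png

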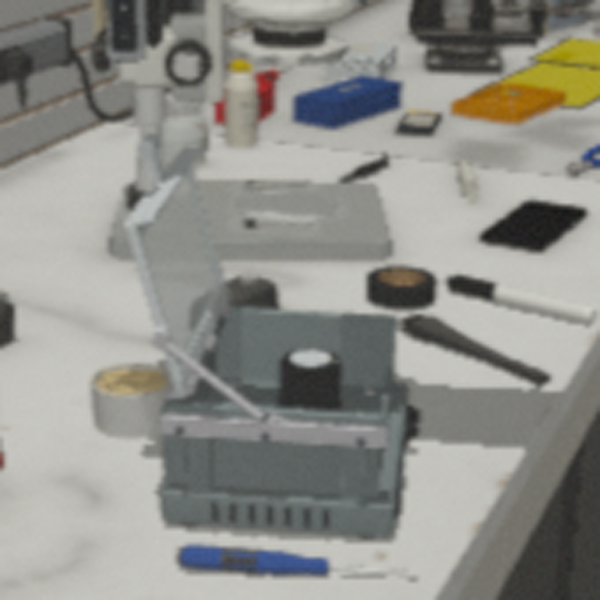

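>>> {"fn": "step_arm", "kwargs": {"increments": "0 -0.7 0 0 0 0;0 -0.7 0 0 0 0;0 -0.7 0 0 0 0;0 -0.7 0 0 0 0;0 -0.7 0.3 0 0 0;0 -0.7 0.7 0 0 0;0 0 0.9 0 0 0;0 0 0.9 0 0 0;0 0 0 0 0 0", "fingers": 0.6}}

```text
t: 11.23
tool_pos: [0.5709, 0.0538, 0.1843]
tool_rot: [-2.217, -2.215, 0.012]
contact_force: [-0.6, 0.2, -1.5]
opening: 0.0682
```

Run:
```python
from h import *
import pickle
st()
im=snap('wrist','w10.png');pickle.dump(im,open('w10.pkl','wb'))
S=snap('side','s10.png');pickle.dump(S,open('s10.pkl','wb'))
a=cv2.imread('pics/w10.png')[150:350,220:420]; b=cv2.imread('pics/s10.png')[170:230,290:350]
cv2.imwrite('pics/z10.png',np.hstack([cv2.resize(a,(400,400),interpolation=cv2.INTER_CUBIC),cv2.resize(b,(400,400),interpolation=cv2.INTER_CUBIC)]))
print(proj(im,(.576,.054,.079)),proj(S,(.576,.054,.079)))
```

```text
t 11.2333 p [0.5709 0.0538 0.1843] x [0.001 1.    0.   ] z [-0.011  0.    -1.   ] F [-0.6  0.2 -1.5] T [-0.03  0.01  0.01] op 0.0682 q [-0.04 -0.03  1.77 -0.    1.41 -1.61]
[317.82594866 201.67063996] [322.02308006 201.44952   ]
```

View pics/z10.png

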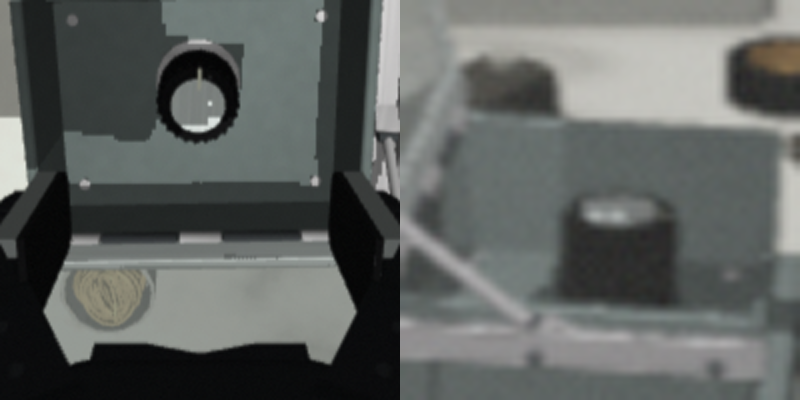

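>>> {"fn": "step_arm", "kwargs": {"increments": "0 0.1 0.6 0 0 0;0 0 0.7 0 0 0;0 0 0.7 0 0 0;0 0 0.7 0 0 0;0 0 0.6 0 0 0;0 0 0.4 0 0 0;0 0 0 0 0 0;0 0 0 0 0 0"}}

```text
t: 12.0
tool_pos: [0.5781, 0.0536, 0.0993]
tool_rot: [2.222, 2.22, 0.001]
contact_force: [-0.1, 0.9, 0.6]
opening: 0.0682
```

Run:
```python
from h import *
import pickle
st((.575,.054,.054))
im=snap('wrist','w11.png');pickle.dump(im,open('w11.pkl','wb'))
S=snap('side','s11.png');pickle.dump(S,open('s11.pkl','wb'))
a=cv2.imread('pics/w11.png')[150:350,220:420]; b=cv2.imread('pics/s11.png')[150:230,280:360]
cv2.imwrite('pics/z11.png',np.hstack([cv2.resize(a,(400,400),interpolation=cv2.INTER_CUBIC),cv2.resize(b,(400,400),interpolation=cv2.INTER_CUBIC)]))
```

```text
t 12.0 p [0.5781 0.0536 0.0993] x [ 0.001  1.    -0.   ] z [ 0.001 -0.    -1.   ] F [-0.1  0.9  0.6] T [ 0.04  0.02 -0.  ] op 0.0682 q [-0.04  0.07  1.83 -0.    1.25 -1.61]
tool delta units [ 0.015 -0.125  1.813]
```

View pics/z11.png

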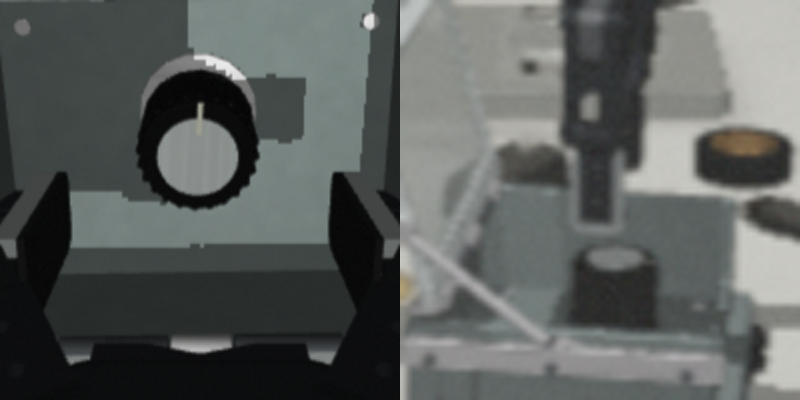

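Run:
```python
from h import *
import pickle
im=pickle.load(open('w11.pkl','rb'));S=pickle.load(open('s11.pkl','rb'))
print('wrist knob',atz(im,220+198/2,150+157/2,.079), 'side knob',atz(S,280+(615-400)/5,150+258/5,.079))
for y in (.0536-.034,.0536+.034):print('finger proj',(proj(S,(.578,y,.107))-[280,150])*5+[400,0])
# knob outer circle
print(atz(im,220+198/2,150+140/2,.079))
```

```text
wrist knob [0.5768995  0.05503633 0.079     ] side knob [0.57375145 0.0544961  0.079     ]
finger proj [616.28754123 170.86184315]
finger proj [596.23176892 226.98863022]
[0.57131949 0.05504172 0.079     ]
```

>>> {"fn": "step_arm", "kwargs": {"increments": "0.03 -0.06 0.4 0 0 0;0 -0.06 0.5 0 0 0;0 0 0.5 0 0 0;0 0 0.3 0 0 0;0 0 0.1 0 0 0;0 0 0 0 0 0"}}

```text
t: 12.6
tool_pos: [0.5733, 0.0544, 0.0517]
tool_rot: [-2.221, -2.219, 0.003]
contact_force: [0.4, -0.7, -0.3]
opening: 0.0682
```

Run:
```python
from h import *
import pickle
st((.575,.0545,.054))
im=snap('wrist','w12.png');pickle.dump(im,open('w12.pkl','wb'))
S=snap('side','s12.png');pickle.dump(S,open('s12.pkl','wb'))
a=cv2.imread('pics/w12.png')[150:350,220:420]; b=cv2.imread('pics/s12.png')[150:230,280:360]
cv2.imwrite('pics/z12.png',np.hstack([cv2.resize(a,(400,400),interpolation=cv2.INTER_CUBIC),cv2.resize(b,(400,400),interpolation=cv2.INTER_CUBIC)]))
```

```text
t 12.6 p [0.5733 0.0544 0.0517] x [0.001 1.    0.   ] z [-0.003  0.    -1.   ] F [ 0.4 -0.7 -0.3] T [0.02 0.03 0.04] op 0.0682 q [-0.03  0.12  1.86  0.    1.17 -1.6 ]
tool delta units [ 0.005  0.067 -0.092]
```

View pics/z12.png

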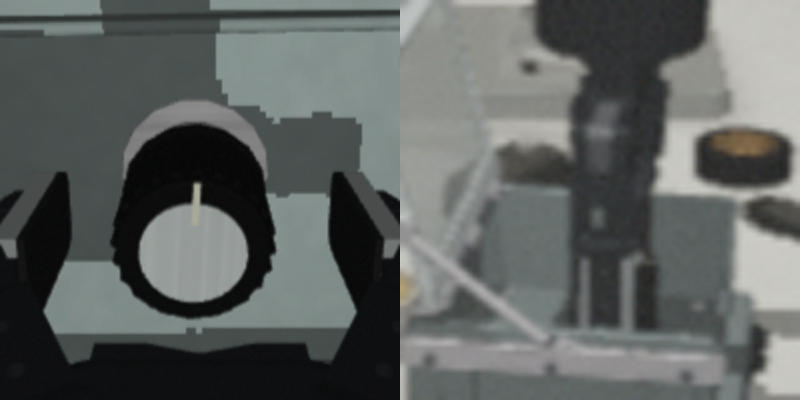

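>>> {"fn": "step_arm", "kwargs": {"increments": "-0.04 0 -0.04 0 0 0;0 0 0 0 0 0;0 0 0 0 0 0"}}

```text
t: 12.95
tool_pos: [0.5751, 0.0533, 0.0554]
tool_rot: [2.222, 2.22, 0.002]
contact_force: [0.0, 0.6, -0.8]
opening: 0.0683
```

Run:
```python
from h import *
st((.575,.0535,.054))
im=ctrl.get_image('wrist')
K=im['pixels'][150:350,220:420]; cv2.imwrite('pics/w13.png',cv2.resize(K[:,:,::-1],(600,600)))
st((.575,.0535,.054))
```

```text
t 12.95 p [0.5751 0.0533 0.0554] x [ 0.001  1.    -0.   ] z [ 0.001 -0.    -1.   ] F [ 0.   0.6 -0.8] T [-0.03 -0.02 -0.01] op 0.0683 q [-0.04  0.11  1.86  0.    1.17 -1.61]
tool delta units [ 0.008 -0.004  0.055]
t 13.0 p [0.575  0.0533 0.0552] x [ 0.001  1.    -0.   ] z [ 0.001 -0.    -1.   ] F [ 0.2 -0.4  0.1] T [-0.02 -0.01 -0.01] op 0.0684 q [-0.04  0.11  1.86  0.    1.17 -1.61]
tool delta units [0.008 0.001 0.048]
```

View pics/w13.png

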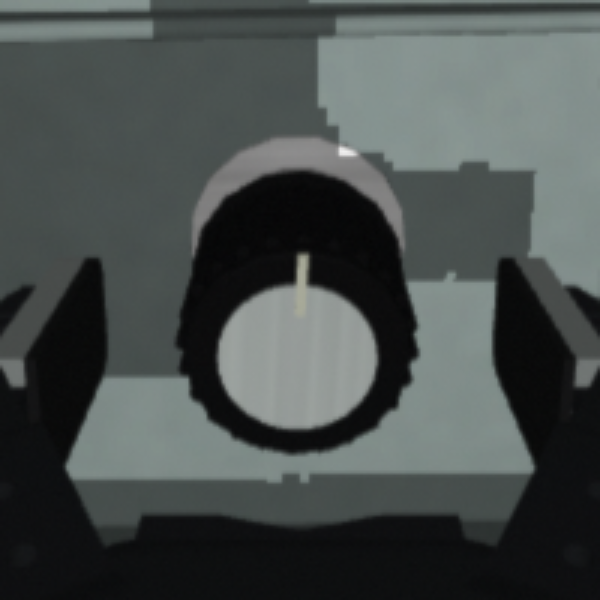

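>>> {"fn": "step_arm", "kwargs": {"increments": "0 0 0 0 0 0;0 0 0 0 0 0;0 0 0 0 0 0;0 0 0 0 0 0;0 0 0 0 0 0;0 0 0 0 0 0", "fingers": -1, "newtons": 22}}

```text
t: 13.5
tool_pos: [0.5746, 0.0532, 0.0547]
tool_rot: [2.222, 2.22, -0.0]
contact_force: [0.0, -1.1, 0.8]
opening: 0.038
```

Run:
```python
from h import *
st((.575,.0535,.054))
```

```text
t 13.5 p [0.5746 0.0532 0.0547] x [ 0.001  1.    -0.   ] z [ 0. -0. -1.] F [ 0.  -1.1  0.8] T [-0.18  0.07 -0.03] op 0.038 q [-0.04  0.11  1.86 -0.    1.17 -1.61]
tool delta units [0.014 0.016 0.028]
```

>>> {"fn": "step_arm", "kwargs": {"increments": "0 0 0.04 0 0 0;0 0 0 0 0 0;0 0 0 0 0 0"}}

```text
t: 13.75
tool_pos: [0.5747, 0.0532, 0.0545]
tool_rot: [2.222, 2.22, -0.001]
contact_force: [-2.1, -1.5, 6.0]
opening: 0.038
```

>>> {"fn": "step_arm", "kwargs": {"increments": "0 0 0 0 0 0;0 0 0 0 0 0"}}

```text
t: 13.92
tool_pos: [0.5747, 0.0532, 0.0545]
tool_rot: [2.222, 2.22, -0.0]
contact_force: [-2.7, -2.0, 5.3]
opening: 0.0378
```

>>> {"fn": "step_arm", "kwargs": {"increments": "0 0 0 0 0 0.4;0 0 0 0 0 0.4;0 0 0 0 0 0.4;0 0 0 0 0 0.4;0 0 0 0 0 0.4"}}

```text
t: 14.33
tool_pos: [0.5749, 0.0533, 0.0545]
tool_rot: [2.434, 1.985, 0.0]
contact_force: [-1.1, -0.4, 5.1]
opening: 0.0377
```

Run:
```python
from h import *
st()
```

```text
t 14.3333 p [0.5749 0.0533 0.0545] x [ 0.201  0.98  -0.   ] z [ 0. -0. -1.] F [-1.1 -0.4  5.1] T [-0.16  0.43 -0.  ] op 0.0377 q [-0.04  0.12  1.86 -0.    1.17 -1.4 ]
```

>>> {"fn": "step_arm", "kwargs": {"increments": "0 0 0 0 0 0.4;0 0 0 0 0 0.4;0 0 0 0 0 0.2;0 0 0 0 0 0"}}

```text
t: 14.67
tool_pos: [0.5749, 0.0534, 0.0545]
tool_rot: [2.529, 1.863, 0.001]
contact_force: [-2.5, -1.4, 4.2]
opening: 0.0375
```

>>> {"fn": "step_arm", "kwargs": {"increments": "0 0 0 0 0 0.4;0 0 0 0 0 0.4;0 0 0 0 0 0"}}

```text
t: 14.92
tool_pos: [0.5749, 0.0535, 0.0545]
tool_rot: [2.603, 1.759, 0.001]
contact_force: [-2.5, -1.5, 5.3]
opening: 0.0374
```

Run:
```python
from h import *
st()
im=ctrl.get_image('wrist')
K=im['pixels'][150:350,220:420]; cv2.imwrite('pics/w14.png',cv2.resize(K[:,:,::-1],(600,600)))
```

```text
t 14.9167 p [0.5749 0.0535 0.0545] x [0.373 0.928 0.   ] z [ 0.001  0.    -1.   ] F [-2.5 -1.5  5.3] T [-0.11  0.29  0.  ] op 0.0374 q [-0.04  0.12  1.86  0.    1.17 -1.23]
```

View pics/w14.png

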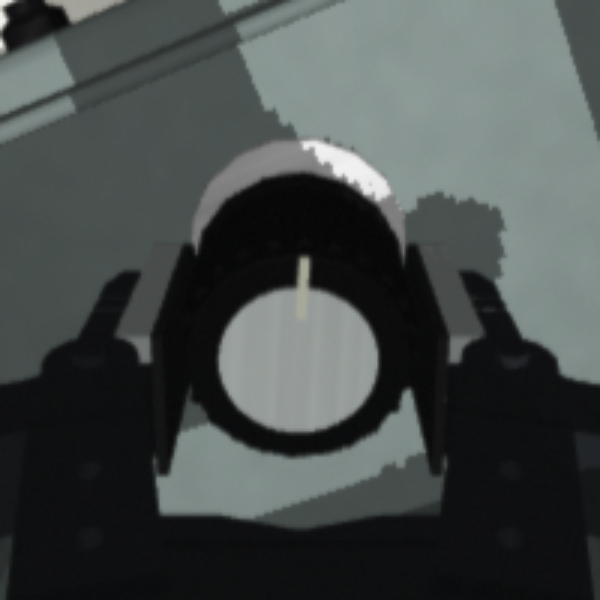

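>>> {"fn": "step_arm", "kwargs": {"increments": "0 0 0 0 0 0.35;0 0 0 0 0 0.35;0 0 0 0 0 0"}}

```text
t: 15.22
tool_pos: [0.5749, 0.0536, 0.0545]
tool_rot: [2.662, 1.667, 0.001]
contact_force: [-1.9, -0.2, 5.7]
opening: 0.0377
```

>>> {"fn": "step_arm", "kwargs": {"increments": "0 0 0 0 0 0.35;0 0 0 0 0 0.35;0 0 0 0 0 0"}}

```text
t: 15.47
tool_pos: [0.575, 0.0536, 0.0545]
tool_rot: [2.719, 1.573, 0.001]
contact_force: [-2.2, -0.5, 5.4]
opening: 0.0378
```

>>> {"fn": "step_arm", "kwargs": {"increments": "0 0 0 0 0 0.35;0 0 0 0 0 0.35;0 0 0 0 0 0"}}

```text
t: 15.72
tool_pos: [0.575, 0.0537, 0.0545]
tool_rot: [-2.772, -1.477, -0.002]
contact_force: [-1.4, -0.8, 4.1]
opening: 0.0375
```

>>> {"fn": "step_arm", "kwargs": {"increments": "0 0 0 0 0 0.35;0 0 0 0 0 0.35;0 0 0 0 0 0"}}

```text
t: 15.97
tool_pos: [0.5751, 0.0537, 0.0544]
tool_rot: [-2.822, -1.38, -0.002]
contact_force: [-0.5, -0.3, 5.6]
opening: 0.0378
```

>>> {"fn": "step_arm", "kwargs": {"increments": "0 0 0 0 0 0.35;0 0 0 0 0 0.35;0 0 0 0 0 0"}}

```text
t: 16.22
tool_pos: [0.5751, 0.0537, 0.0542]
tool_rot: [-2.868, -1.282, -0.002]
contact_force: [-0.2, 0.9, 4.8]
opening: 0.0378
```

>>> {"fn": "step_arm", "kwargs": {"increments": "0 0 0 0 0 0.35;0 0 0 0 0 0.35;0 0 0 0 0 0"}}

```text
t: 16.47
tool_pos: [0.575, 0.0538, 0.0535]
tool_rot: [-2.911, -1.181, -0.003]
contact_force: [1.6, 1.7, 1.3]
opening: 0.0373
```

>>> {"fn": "step_arm", "kwargs": {"increments": "0 0 0.04 0 0 0;0 0 0.04 0 0 0;0 0 0 0 0 0"}}

```text
t: 16.72
tool_pos: [0.575, 0.0538, 0.0514]
tool_rot: [-2.911, -1.181, -0.002]
contact_force: [3.1, 2.7, -0.8]
opening: 0.0374
```

Run:
```python
from h import *
st()
```

```text
t 16.7167 p [0.575  0.0538 0.0514] x [0.717 0.697 0.002] z [ 0.001  0.001 -1.   ] F [ 3.1  2.7 -0.8] T [ 0.6  -0.74  0.03] op 0.0374 q [-0.04  0.12  1.86  0.    1.16 -0.81]
```

>>> {"fn": "step_arm", "kwargs": {"increments": "0 0 0.04 0 0 0;0 0 0.04 0 0 0;0 0 0 0 0 0;0 0 0 0 0 0"}}

```text
t: 17.05
tool_pos: [0.575, 0.0537, 0.0501]
tool_rot: [-2.911, -1.18, -0.002]
contact_force: [1.9, 3.2, 3.4]
opening: 0.038
```

Run:
```python
from h import *
st()
im=ctrl.get_image('wrist')
K=im['pixels'][150:350,220:420]; cv2.imwrite('pics/w15.png',cv2.resize(K[:,:,::-1],(600,600)))
```

```text
t 17.05 p [0.575  0.0537 0.0501] x [0.718 0.696 0.001] z [ 0.001  0.001 -1.   ] F [1.9 3.2 3.4] T [ 0.79 -0.55  0.03] op 0.038 q [-0.04  0.12  1.86  0.    1.16 -0.81]
```

View pics/w15.png

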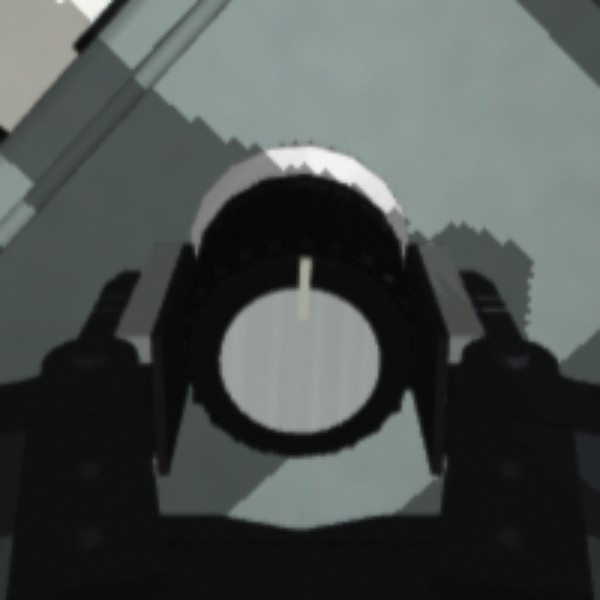

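>>> {"fn": "step_arm", "kwargs": {"increments": "0 0 0.03 0 0 0;0 0 0 0 0 0;0 0 0 0 0 0"}}

```text
t: 17.35
tool_pos: [0.5751, 0.0537, 0.05]
tool_rot: [-2.911, -1.18, -0.002]
contact_force: [0.6, 3.8, 7.9]
opening: 0.0377
```

>>> {"fn": "step_arm", "kwargs": {"increments": "0 0 0.02 0 0 0;0 0 0 0 0 0;0 0 0 0 0 0"}}

```text
t: 17.6
tool_pos: [0.5751, 0.0537, 0.0499]
tool_rot: [-2.911, -1.18, -0.002]
contact_force: [-1.1, 4.5, 10.5]
opening: 0.0375
```

>>> {"fn": "step_arm", "kwargs": {"increments": "0.015 -0.015 -0.02 0 0 0;0 0 0 0 0 0.2;0 0 0 0 0 0;0 0 0 0 0 0"}}

```text
t: 17.93
tool_pos: [0.5751, 0.0537, 0.05]
tool_rot: [2.923, 1.151, 0.001]
contact_force: [0.1, 2.3, 7.5]
opening: 0.0375
```

Run:
```python
from h import *
st()
im=ctrl.get_image('side')
K=im['pixels'][130:250,255:375]; cv2.imwrite('pics/s15.png',cv2.resize(K[:,:,::-1],(600,600),interpolation=cv2.INTER_CUBIC))
```

```text
t 17.9333 p [0.5751 0.0537 0.05  ] x [0.732 0.682 0.   ] z [ 0.001 -0.    -1.   ] F [0.1 2.3 7.5] T [ 0.55 -0.18 -0.02] op 0.0375 q [-0.04  0.12  1.86 -0.    1.16 -0.79]
```

View pics/s15.png

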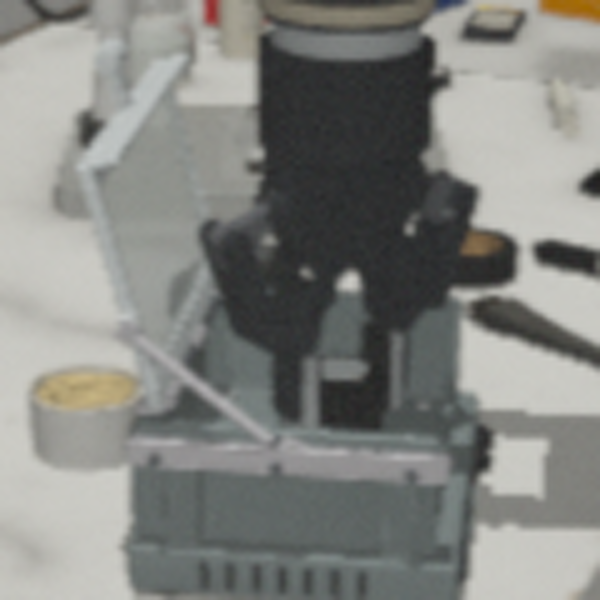

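>>> {"fn": "step_arm", "kwargs": {"increments": "0 0 0 0 0 0.3;0 0 0 0 0 0;0 0 0 0 0 0"}}

```text
t: 18.23
tool_pos: [0.5751, 0.0537, 0.05]
tool_rot: [2.94, 1.106, 0.001]
contact_force: [0.5, 3.5, 6.3]
opening: 0.0378
```

>>> {"fn": "step_arm", "kwargs": {"increments": "0 0 0 0 0 -0.3;0 0 0 0 0 0;0 0 0 0 0 0"}}

```text
t: 18.48
tool_pos: [0.5751, 0.0537, 0.05]
tool_rot: [2.922, 1.151, 0.001]
contact_force: [0.7, 2.3, 7.4]
opening: 0.0376
```

Run:
```python
from h import *
st()
```

```text
t 18.4833 p [0.5751 0.0537 0.05  ] x [0.732 0.682 0.   ] z [ 0.001 -0.    -1.   ] F [0.7 2.3 7.4] T [ 0.57 -0.25  0.02] op 0.0376 q [-0.04  0.12  1.86 -0.    1.16 -0.79]
```

>>> {"fn": "step_arm", "kwargs": {"increments": "0 0 -0.03 0 0 0;0 0 0 0 0 0"}}

```text
t: 18.65
tool_pos: [0.575, 0.0538, 0.05]
tool_rot: [2.923, 1.151, 0.002]
contact_force: [2.7, 2.9, 4.1]
opening: 0.0375
```

>>> {"fn": "step_arm", "kwargs": {"increments": "0 0 0 0 0 0;0 0 0 0 0 0;0 0 0 0 0 0;0 0 0 0 0 0;0 0 0 0 0 0", "fingers": 0.5}}

```text
t: 19.07
tool_pos: [0.5738, 0.0537, 0.0488]
tool_rot: [-2.923, -1.15, 0.003]
contact_force: [-0.8, -0.7, 0.2]
opening: 0.0642
```

>>> {"fn": "step_arm", "kwargs": {"increments": "0 0 -0.4 0 0 0;0 0 -0.6 0 0 0;0 0 -0.6 0 0 0;0 0 -0.4 0 0 0;0 0 0 0 0 0;0 0 0 0 0 0"}}

```text
t: 19.57
tool_pos: [0.5751, 0.0539, 0.1006]
tool_rot: [2.923, 1.15, 0.003]
contact_force: [0.1, -0.6, -0.1]
opening: 0.0636
```

Run:
```python
from h import *
import pickle
st()
im=snap('wrist','w16.png');S=snap('side','s16.png');pickle.dump((im,S),open('16.pkl','wb'))
a=cv2.imread('pics/w16.png')[150:350,220:420]; b=cv2.imread('pics/s16.png')[150:230,280:360]
cv2.imwrite('pics/z16.png',np.hstack([cv2.resize(a,(400,400),interpolation=cv2.INTER_CUBIC),cv2.resize(b,(400,400),interpolation=cv2.INTER_CUBIC)]))
```

```text
t 19.5667 p [0.5751 0.0539 0.1006] x [0.732 0.682 0.001] z [ 0.002 -0.    -1.   ] F [ 0.1 -0.6 -0.1] T [0.   0.05 0.  ] op 0.0636 q [-0.04  0.06  1.84 -0.    1.25 -0.79]
```

View pics/z16.png

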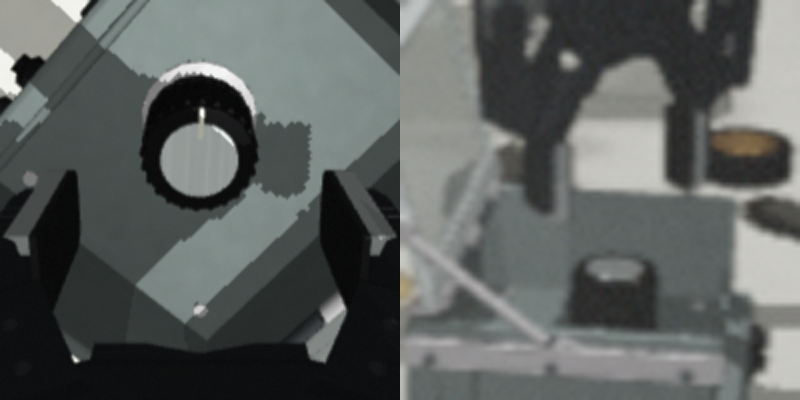

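>>> {"fn": "step_arm", "kwargs": {"increments": "0 0 0 0 0 0;0 0 0 0 0 0;0 0 0 0 0 0;0 0 0 0 0 0;0 0 0 0 0 0;0 0 0 0 0 0;0 0 0 0 0 0;0 0 0 0 0 0", "fingers": -1}}

```text
t: 20.33
tool_pos: [0.5746, 0.0539, 0.0996]
tool_rot: [2.923, 1.151, 0.0]
contact_force: [0.3, 0.6, -0.2]
opening: -0.0001
```

>>> {"fn": "step_arm", "kwargs": {"increments": "0 0 0.4 0 0 0;0 0 0.3 0 0 0;0 0 0.15 0 0 0;0 0 0 0 0 0;0 0 0 0 0 0;0 0 0 0 0 0"}}

```text
t: 20.83
tool_pos: [0.5746, 0.0539, 0.0783]
tool_rot: [-2.923, -1.151, -0.0]
contact_force: [-0.4, 0.2, -0.7]
opening: 0.0001
```

>>> {"fn": "step_arm", "kwargs": {"increments": "0 0 0.06 0 0 0;0 0 0.06 0 0 0;0 0 0 0 0 0;0 0 0 0 0 0"}}

```text
t: 21.17
tool_pos: [0.5745, 0.0539, 0.0753]
tool_rot: [2.923, 1.151, 0.0]
contact_force: [1.1, 0.1, -0.0]
opening: -0.0002
```

>>> {"fn": "step_arm", "kwargs": {"increments": "0 0 0.03 0 0 0;0 0 0.03 0 0 0;0 0 0 0 0 0;0 0 0 0 0 0"}}

```text
t: 21.5
tool_pos: [0.5747, 0.0539, 0.0741]
tool_rot: [2.923, 1.151, 0.001]
contact_force: [-1.4, -0.1, 1.0]
opening: 0.0001
```

>>> {"fn": "step_arm", "kwargs": {"increments": "0 0 0.03 0 0 0;0 0 0 0 0 0;0 0 0 0 0 0"}}

```text
t: 21.75
tool_pos: [0.5749, 0.0539, 0.074]
tool_rot: [2.923, 1.151, 0.001]
contact_force: [-1.8, 0.4, 5.6]
opening: 0.0
```

>>> {"fn": "step_arm", "kwargs": {"increments": "0 0 0.02 0 0 0;0 0 0 0 0 0;0 0 0 0 0 0"}}

```text
t: 22.0
tool_pos: [0.575, 0.0539, 0.074]
tool_rot: [2.923, 1.151, 0.001]
contact_force: [-3.2, -0.4, 7.4]
opening: -0.0001
```

>>> {"fn": "step_arm", "kwargs": {"increments": "0 0 -0.2 0 0 0;0 0 -0.6 0 0 0;0 0 -0.8 0 0 0;0 0 -0.8 0 0 0;0 0 -0.8 0 0 0;0 0 -0.8 0 0 0;-0.5 -0.5 -0.4 0 0 0;-0.5 -0.5 0 0 0 0;-0.5 -0.5 0 0 0 0;-0.5 -0.5 0 0 0 0;0 0 0 0 0 0;0 0 0 0 0 0"}}

```text
t: 23.0
tool_pos: [0.5036, 0.0565, 0.1824]
tool_rot: [2.923, 1.151, 0.001]
contact_force: [-0.4, 0.6, 0.7]
opening: -0.0004
```

Run:
```python
from h import *
st()
im=snap('side','s17.png');t=snap('top','t17.png')
a=cv2.imread('pics/s17.png')[120:270,245:395]; b=cv2.imread('pics/t17.png')[140:290,200:450]
cv2.imwrite('pics/z17.png',np.hstack([cv2.resize(a,(350,350),interpolation=cv2.INTER_CUBIC),cv2.resize(b,(450,350))]))
```

```text
t 23.0 p [0.5036 0.0565 0.1824] x [0.732 0.682 0.   ] z [ 0.001 -0.    -1.   ] F [-0.4  0.6  0.7] T [-0.01  0.    0.02] op -0.0004 q [-0.04 -0.2   1.94 -0.    1.41 -0.79]
```

View pics/z17.png

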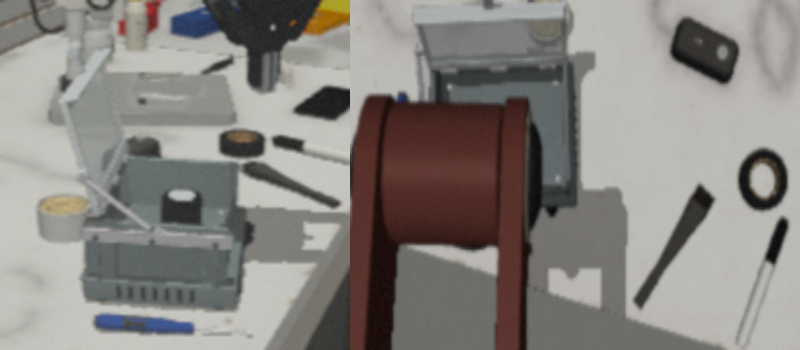

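The cover is propped on its stay, the knob is down, the other items are in place and the robot is clear, so I'm handing the job in.

```bash
python3 -c "
from h import *
print(ctrl.finish_job())"
```

```text
the job is handed in; nothing more can be done
None
```

The job is done and handed in at about 23 s: the cover is propped open on its own stay, and the trim knob is home in its locking notch.

- **Cover:** I pinched the finger bar and swung it up to about 2.1 rad. Letting it back, the stay took the load at about 1.85 rad, pushing back with roughly 8 N. The cover stayed open after I let go.
- **Knob:** I gripped it at 22 N, pressed with about 5 N, and turned it clockwise. The key dropped at about 0.8 rad and I eased the knob down to a firm stop. The highest downward force I read was 10.5 N, briefly just over the 10 N pressing range but well under the 25 N limit.

**Last checks:**
- **Knob height:** with the shut fingertips pressed on the knob at 5–7 N, its top read 74.0 mm, the stated home height.
- **Scene:** the pictures show the stay holding the cover. The screwdriver, tin, brush, tape and marker look undisturbed, though the arm hid part of the top view. The robot was clear of everything.
- **One disagreement:** while gripping, the hand moved down only about 4.5 mm, not the expected 5 mm. Small wiggles under light pressure gave no more travel, and the fingertip check then agreed with fully home.

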